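# Fit the grinder's bayonet lid and hold it at pulse

## Robot

A 6-joint arm with a two-finger parallel gripper is mounted at the origin on the work surface. World frame = base frame: x ahead of the robot, y to its left, z up, the work surface at z = 0. Lengths are in m, angles in degrees, forces in N, time in s.
With the tool pointing down it reaches from about 0.375 to 0.975 m from the base axis. Payload 3.8 kg.
Tool frame: the origin (TCP) lies on the centre line of the jaws, within the pads' length; the fingertips stand 22 mm ahead of it and the grasp point (between the pads) lies 3 mm ahead of it; z points along the fingers, y is the line along which they close (so a half turn about z gives the same grasp; the last joint's range is limited). The gripper opens to 88 mm and grips with 3 to 60 N. Pads are 18 mm wide; open, the fingers measure 123 mm over their backs; the gripper's body (75 mm by 187 mm) begins 45 mm behind the grasp point.
Start: joints at [61.37, 15.12, 91.902, -0, 72.978, -2.114], TCP at [0.301, 0.604, 0.261] pointing down, gripper open.
Joint ranges: [-150.88, 150.88], [-54.13, 125.18], [17.81, 147.31], [-75.09, 255.09], [0, 152.58], [-146.25, 146.25]. Speed limits (degrees/s): [147.25, 147.25, 180, 180, 180, 180].

## Interface

Orientations are given as a 3x3 rotation matrix whose columns are the frame's x, y, z axes.
In Python, from cell import arm gives the robot as it stands.
- The arm moves only by the tool move_arm, never from a script. Its argument "moves" is a list of rows, each an object of numbers: "tx", "ty", "tz": the shift along the tool's x, y, z in cm; "twist": the turn about the tool's z in rad; "jaw": the opening, from 0 (shut) to 1 (fully open). In form: [{"tx": .., "ty": .., "tz": .., "twist": .., "jaw": ..}, ...]. A call has 1 to 10 rows; each row shifts and turns the commanded pose from where the row before left it, along the tool's axes as they then stand; what a row does not reach is not made up. A row lasts 1/8 s, in which the tool goes at most 62.5 mm and 10.7 degrees, less where a joint would pass 70% of its speed; a pose out of reach is approached as far as the arm can. A call with a gripper value outside its range is refused whole. The fingers move at their own pace and stop on an object; "grip_force" is the grip in N (left out, the last holds). Time passes only in rows, so rows that do not move let the fingers close. It gives the time, the measured TCP pose, the force, the opening and the grip force at its end, in the units of the state.
- arm.get_obs(): the state, without advancing time (a new reading comes with each control period).
- arm.snapshot(name): name is "scene" or "top" or "wrist"; returns the picture (420x560x3 uint8, blue, green, red); there is no depth.
- arm.camera_model(name): a dict with "fx", "fy", "cx", "cy" (pixels), "world_to_cam" (4x4, takes a point from world to camera coordinates); the wrist camera has in their place "tool_from_camera" (4x4, takes a point from camera to tool coordinates, whose origin is the TCP and whose axes are the flange's). Camera axes: x right, y up, looking along -z (the intrinsics and any distortion apply to the point x, -y, -z); pixel columns grow to the right and rows downward; lengths in m; the calibration is good to about 2 mm. A picture is of the moment at which its call begins: read the wrist's pose just before it. camera_model takes no time and is no camera call.
- arm.job_done(): hands the job in; it is judged then, once.
Trained networks look in the newest picture that a camera, given by its name, has taken for a name from the list of things; names that differ only in an ending like _2 or _b are one class to them, and where a whole thing is asked for, a point or a joint stands for the part that bears it (a point fixed in the world has none). Each returns a list of dicts, best first, with "conf" (0 to 1); they miss things now and then, are a little off and sometimes report something else, mostly with a low value. They report only what shows in the picture. A call takes as long as a camera call. They do not tell look-alikes from the thing itself.
- arm.trace(camera, thing): "mask" (420x560 bool, what is visible of it).
- arm.landmark_of(camera, thing): "xyz" ([x, y, z] in m, in the coordinates of the camera as it stood for that picture, good to about 4 mm: a listed point, or the origin of a listed thing).
The state is a dict: "t": time; "q": joint angles; "joint_vel": joint speeds; "joint_efforts": joint torques, N m; "tcp_pos": TCP position; "tool_rot": TCP orientation; "contact_force": force on the tool from outside, world axes, zero at the start; "torque": the same for the moment, N m; "opening": finger opening in m; "gripper_force": force on a finger pad.
Only numpy, scipy, OpenCV 4.12 (cv2) and the standard library are available. Lean on these libraries where they do the work, as an engineer would, in place of code of your own. Each camera call takes 0.05 s, during which the arm holds its last target. There are 200 camera calls.

## Task

Put the lid on the coffee grinder with its three lugs down through the collar's slots until it sits fully home, then turn it clockwise (seen from above) against the return spring to the pulse position, half-way to the lock click and marked by the single dot, and keep holding it there: never turn it on to the click, where the grinder would lock on. Finish while still gripping the lid at pulse, because it springs back when let go, and leave the other things on the desk alone.

Things in the scene. Friction and masses are not known exactly. Their poses are not given: they have to be found in the camera images.
- grinder: Cordless coffee grinder, fixed on the desk: round steel motor housing 116 mm wide at the foot, black collar on top 108 mm wide, 144 mm tall in all. Origin under its centre, z up; its +x axis points to one of the collar's three slots (the others at 120 and 240 degrees).
- collar (a point): Centre of the collar's mouth (radius 40 mm), 144 mm above the grinder's origin, axes as the grinder's. The inward lip, 5 mm thick, is cut by three slots for the lid's lugs, 15 mm wide at the mouth, reaching out to radius 47 mm. Marks on the lip, clockwise from the middle of each slot: one dot at 33 degrees (pulse, half-way), two bars at 66 degrees (lock click).
- seat (a point): Centre of the flat seat inside the collar where the lid's underside rests when home, 14 mm below the collar's top; axes as the grinder's (+x towards a slot). Above it a 9 mm high track under the lip, in which the lugs run clockwise seen from above; they cannot turn anticlockwise from the slots.
- lid: Grey plastic bayonet lid, 140 g, upright on the desk, 76 mm wide; crown 40 mm high within radius 29 mm, sloping to 29 mm high at the rim. Origin: centre of its underside, z up. Three lugs at the foot, at 0, 120 and 240 degrees from its +x axis, each 10 mm wide, 6 mm high, reaching to radius 44.5 mm; any lug fits any slot.
- grip (a point): Middle of the upright grip bar on the lid, 56 mm above the lid's origin, axes as the lid's. The bar is 62 mm long along x, 14 mm thick along y, 40 to 72 mm above the origin; a lower beak (54 mm high) at its +x end, out to radius 39 mm, shows which end has a lug under it. Pinch it across its thickness from above and turn the lid by it.
- pulse_ring (a joint): Sprung ring turned by the lugs: 0 at rest, growing clockwise (rad). The lid turns about 0.06 rad (up to 0.12) from mid-slot before it meets the ring, then they turn together. About 0.5: half-way, lid at the dot. From 0.7 resistance rises; at 1.0 it clicks. The spring gives 0.06 N m at 0, 0.17 N m half-way, and turns ring and lid back when the lid is let go.
- mug: White mug, 80 mm wide, 92 mm tall, handle along its +y; origin under its centre. Not needed; leave it alone.
- jar: Amber glass jar with a steel cap, 80 mm wide, 104 mm tall; origin under its centre. Not needed; leave it alone.
- spoon: Steel coffee spoon, 130 mm long, lying along its x; origin under its middle. Not needed; leave it alone.
- brush: Small wooden brush, 150 mm long, lying along its x; origin under its middle. Not needed; leave it alone.
- stapler: Black stapler 130 x 34 mm, 55 mm tall; origin under its centre. Not needed; leave it alone.
- pen_pot: Dark steel pen pot, 72 mm wide, 95 mm tall (the pens reach 140 mm); origin under its centre. Not needed; leave it alone.
- notebook: Blue cloth notebook 154 x 214 mm, 16 mm thick; origin under its centre. Not needed; leave it alone.
There are look-alikes about, which are no part of the job. Leave any yellow look-alike of the lid alone.

How it is judged (in metres and radians):
On the way:
1. the lid sits home on its seat, lugs through the slots, not yet turned to pulse (horizontal distance between lid and seat below 0.004 m and z of lid in the frame of seat between -0.003 and 0.0035 m and angle between lid's own z axis and vertical below 0.06 rad and value of joint pulse_ring below 0.25 rad), for 0.1 s.
At the end, for the whole second after the job is handed in: The lid is home in the collar (centred within 4 mm, within 3.5 mm of its seat, level within 0.06 rad), turned clockwise against the spring so that the switch ring stands still between 0.34 and 0.68 rad (lid within about 10 degrees of the pulse dot), and the fingers still hold it with more than 2 N (horizontal distance between lid and seat below 0.004 m and z of lid in the frame of seat between -0.003 and 0.0035 m and angle between lid's own z axis and vertical below 0.06 rad and value of joint pulse_ring between 0.34 and 0.68 rad and velocity of joint pulse_ring between -0.1 and 0.1 rad/s and contact force between the fingers and lid above 2 N); the arm keeps its last pose, push and grip.
It fails at once if the lid is turned on to the lock click (value of joint pulse_ring above 0.9 rad).
It fails at once if another thing on the desk is pushed away by more than 3 cm (distance of any of mug, jar, spoon, brush, stapler, pen_pot, notebook from where it was at the start of the episode above 0.03 m).
It also fails if it takes over 48 s, if anything falls off the work surface, if the arm or the gripper's body presses on something with over 40 N, if the wrist force passes 120 N, or if a joint passes its speed limit or range.

## Working session

There is one attempt and no reset: what is moved stays moved. The work goes in short steps, Python scripts to look and compute and a tool call to move; the robot and the scene stay as the last step left them, time stands still between calls to the robot, and variables do not carry over. Pictures are saved under pics/ and viewed, at most 10 in all, crops included, and the job is handed in when it is done.

Besides the shell and the picture viewer there is one more tool, called after "Emit:" by a JSON object that holds its "fn" and its "kwargs". move_arm: Moves the arm, as the interface text tells. Its arguments: {"type":"object","properties":{"moves":{"type":"array"},"grip_force":{"type":"number"}},"required":["moves"]}

```bash
mkdir -p pics
cat > h.py <<'E'
import numpy as np, cv2
from cell import arm
def w(cam,p):
    p=np.append(p,1); m=arm.camera_model(cam)
    if cam!='wrist': return (np.linalg.inv(np.array(m['world_to_cam']))@p)[:3]
    o=arm.get_obs(); return np.array(o['tool_rot'])@(np.array(m['tool_from_camera'])@p)[:3]+o['tcp_pos']
def px(cam,P):
    m=arm.camera_model(cam); c=(np.array(m['world_to_cam'])@np.append(P,1))
    return np.round([m['cx']+m['fx']*c[0]/-c[2], m['cy']+m['fy']*-c[1]/-c[2]])
E
python3 - <<'E'
from h import *
a=arm.snapshot('scene');b=arm.snapshot('top')
cv2.imwrite('pics/s.png',a);cv2.imwrite('pics/t.png',b)
print({k:(np.round(v,3).tolist() if k!='tool_from' else v) for k,v in arm.camera_model('top').items()})
for c in('scene','top'):
  for n in('lid','grip','collar','grinder'):
    for d in arm.landmark_of(c,n): 
      P=w(c,d['xyz']);print(c,n,round(d['conf'],2),P.round(3),px(c,P))
print(arm.get_obs()['tool_rot'],arm.get_obs()['t'])
E
```

```text
{'fx': 527.141, 'fy': 527.141, 'cx': 279.447, 'cy': 211.932, 'world_to_cam': [[0.072, -0.997, 0.004, -0.122], [0.976, 0.072, 0.207, -0.57], [-0.207, -0.011, 0.978, -1.38], [0.0, 0.0, 0.0, 1.0]]}
scene lid 0.73 [ 0.497 -0.222  0.002] [252. 205.]
scene lid 0.72 [ 0.558 -0.091  0.002] [289. 230.]
scene lid 0.63 [ 0.365 -0.264 -0.001] [252. 171.]
scene grip 0.87 [ 0.56  -0.092  0.056] [288. 221.]
scene grip 0.64 [ 0.493 -0.224  0.057] [251. 193.]
scene collar 0.58 [0.487 0.179 0.141] [392. 204.]
scene grinder 0.57 [0.484 0.187 0.001] [386. 232.]
top lid 0.84 [ 0.551 -0.095  0.002] [284. 226.]
top lid 0.79 [ 0.359 -0.26  -0.001] [338. 299.]
top lid 0.68 [ 0.491 -0.225 -0.001] [328. 250.]
top grip 0.88 [ 0.556 -0.096  0.058] [284. 220.]
top grip 0.82 [ 0.49  -0.226  0.055] [331. 248.]
top grip 0.73 [ 0.367 -0.261  0.055] [342. 295.]
top collar 0.62 [0.485 0.186 0.146] [172. 233.]
top grinder 0.69 [ 0.484  0.183 -0.004] [184. 242.]
[[-8.94810118e-01  4.46446918e-01 -4.63236855e-05]
 [ 4.46446920e-01  8.94810118e-01 -3.63440858e-05]
 [ 2.52251974e-05 -5.32021224e-05 -9.99999998e-01]] 0.5
```

View pics/t.png

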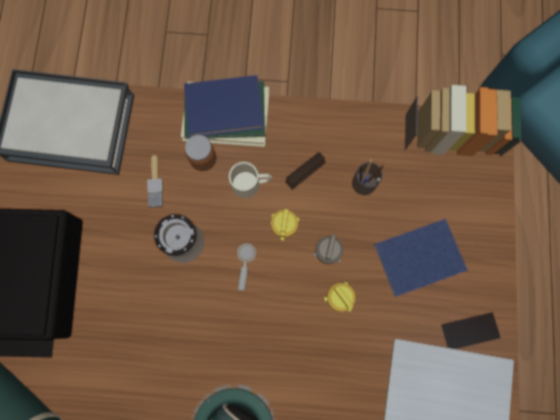

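View pics/s.png

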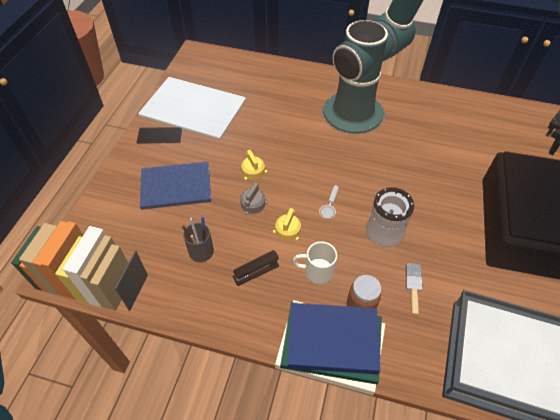

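Candidates in the top picture are the yellow lid at (284,224), the yellow lid at (341,297) and the grey lid at (329,250). By the description I choose the grey one. The grinder is at (177,237).

Run:
```python
from h import *
b=cv2.imread('pics/t.png')[195:320,255:375]
cv2.imwrite('pics/c.png',cv2.resize(b,None,fx=4.5,fy=4.5,interpolation=cv2.INTER_CUBIC))
print(arm.camera_model('wrist'))
```

```text
{'fx': 321.6096453107476, 'fy': 321.6096453107476, 'cx': 274.22730079064826, 'cy': 209.90739190085262, 'tool_from_camera': array([[ 6.20012378e-04,  9.53880823e-01,  3.00184927e-01,
         7.78454273e-02],
       [ 9.99999799e-01, -6.31249493e-04, -5.95481827e-05,
        -8.50293205e-04],
       [ 1.32689714e-04,  3.00184904e-01, -9.53881023e-01,
        -1.24339381e-01],
       [ 0.00000000e+00,  0.00000000e+00,  0.00000000e+00,
         1.00000000e+00]])}
```

View pics/c.png

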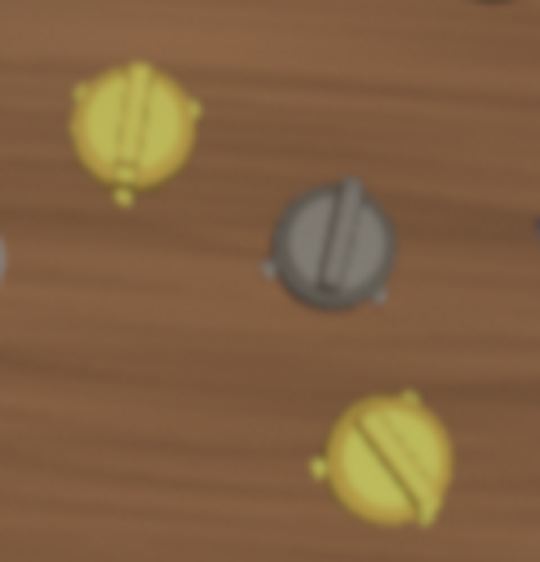

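Emit:
{"fn": "move_arm", "kwargs": {"moves": [{"tx":-4,"ty":-3.5,"tz":-1},{"tx":-4,"ty":-3.5,"tz":-1},{"tx":-4,"ty":-3.5,"tz":-1},{"tx":-4,"ty":-3.5,"tz":-1},{"tx":-4,"ty":-3.5,"tz":-1},{"tx":-4,"ty":-3.5},{"tx":-4,"ty":-3.5},{"tx":-4,"ty":-3}]}}

```text
$.moves[0]: bad value
```

The crop shows the grey lid with lugs at lower left and lower right. Its third lug is under the far end of the bar (up, about world +x). The other two are yellow look-alikes.

Emit:
{"fn": "move_arm", "kwargs": {"moves": [{"tx":-4,"ty":-3.5,"tz":-1,"twist":0,"jaw":1},{"tx":-4,"ty":-3.5,"tz":-1,"twist":0,"jaw":1},{"tx":-4,"ty":-3.5,"tz":-1,"twist":0,"jaw":1},{"tx":-4,"ty":-3.5,"tz":-1,"twist":0,"jaw":1},{"tx":-4,"ty":-3.5,"tz":-1,"twist":0,"jaw":1},{"tx":-4,"ty":-3.5,"tz":0,"twist":0,"jaw":1},{"tx":-4,"ty":-3.5,"tz":0,"twist":0,"jaw":1},{"tx":-4,"ty":-3,"tz":0,"twist":0,"jaw":1}]}}

```text
t: 1.5
tcp_pos: [0.4653, 0.2134, 0.3112]
tool_rot: [[-0.895, 0.447, 0.001], [0.447, 0.895, 0.0], [-0.001, 0.001, -1.0]]
contact_force: [-0.0, 0.1, -0.1]
opening: 0.088
gripper_force: 0.0
```

```bash
cat >> h.py <<'E'
def wpx(P,o=None):
    m=arm.camera_model('wrist');o=o or arm.get_obs();T=np.array(m['tool_from_camera'])
    t=np.array(o['tool_rot']).T@(np.array(P)-o['tcp_pos']);c=T[:3,:3].T@(t-T[:3,3])
    return np.array([m['cx']+m['fx']*c[0]/-c[2], m['cy']+m['fy']*c[1]/c[2]])
def ray(u,z):
    m=arm.camera_model('wrist');o=arm.get_obs();T=np.array(m['tool_from_camera']);R=np.array(o['tool_rot'])
    d=R@T[:3,:3]@[(u[0]-m['cx'])/m['fx'],-(u[1]-m['cy'])/m['fy'],-1];c=R@T[:3,3]+o['tcp_pos']
    return c+d*(z-c[2])/d[2]
def rect(im,c,z,h,s=6):
    # orthographic top view of plane z: image up = world +x, left = +y; s px/mm
    n=int(2*h*1000*s); 
    q=[(c[0]+h,c[1]+h),(c[0]+h,c[1]-h),(c[0]-h,c[1]-h),(c[0]-h,c[1]+h)]
    H=cv2.getPerspectiveTransform(np.float32([wpx([*p,z]) for p in q]),np.float32([(0,0),(n,0),(n,n),(0,n)]))
    return cv2.warpPerspective(im,H,(n,n),flags=cv2.INTER_CUBIC)
E
python3 - <<'E'
from h import *
a=arm.snapshot('wrist');cv2.imwrite('pics/w1.png',a)
o=arm.get_obs();print(o['tcp_pos'],o['t'])
for n in('collar','seat','grinder'):
  for d in arm.landmark_of('wrist',n): P=w('wrist',d['xyz']);print(n,d['conf'],P.round(4),wpx(P))
c=(0.485,0.184)
cv2.imwrite('pics/r1.png',np.hstack([rect(a,c,.144,.065,4),cv2.resize(a,None,fx=.5,fy=.5)[:0].reshape(520,0,3) if 0 else np.zeros((520,1,3),np.uint8)]))
E
```

```text
[0.46761241 0.20876984 0.31115623] 1.55
collar 0.91 [0.4867 0.1864 0.1468] [261.4633526  225.81001587]
seat 0.61 [0.4828 0.1799 0.1306] [253.02555073 221.35434616]
grinder 0.91 [ 4.838e-01  1.849e-01 -4.000e-04] [261.73342308 189.80230133]
```

View pics/r1.png

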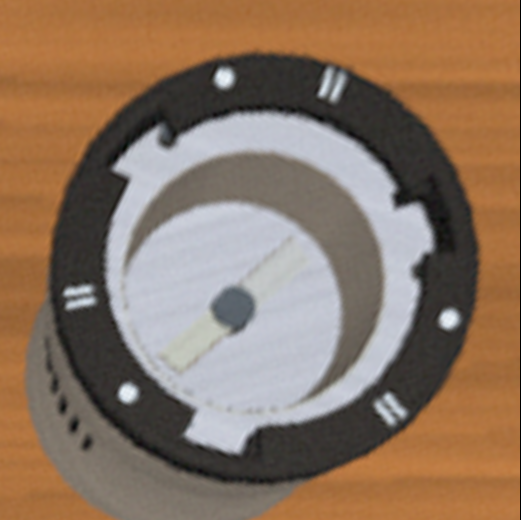

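The rectified view shows slots at (140,150), (420,235) and (220,435), with single dots at (225,77), (449,319) and (128,393). The arm was still settling, so I'll retake it and fit the dots.

Run:
```python
from h import *
o=arm.get_obs();print(o['tcp_pos'],np.abs(o['joint_vel']).max())
a=arm.snapshot('wrist');cv2.imwrite('pics/w2.png',a)
o2=arm.get_obs();print(o2['tcp_pos'])
import h
g=arm.get_obs; 
arm_get=o
h.arm=type('A',(),{'camera_model':staticmethod(arm.camera_model),'get_obs':staticmethod(lambda:o)})
c=(0.485,0.184)
r=rect(a,c,.144,.065,6);gray=r.min(2)
n,l,st,ce=cv2.connectedComponentsWithStats((gray>140).astype(np.uint8))
B=[]
for i in range(1,n):
  x=c[0]+.065-ce[i][1]/6000;y=c[1]+.065-ce[i][0]/6000
  if 40<st[i,4]<2000: print(st[i],np.round([x,y],4),np.hypot(x-.485,y-.184).round(4));
```

```text
[0.4651999  0.21440173 0.31090558] 2.276693126612856
[0.4648448  0.21520699 0.31084205]
[329 100  27  28 592] [0.531  0.1921] 0.0467
[486 100  19  41 393] [0.53   0.1665] 0.0483
[502 107  21  41 389] [0.529  0.1636] 0.0485
[104 426  41  16 440] [0.4778 0.2283] 0.0449
[106 443  43  18 425] [0.4747 0.2278] 0.045
[667 462  28  28 602] [0.4708 0.1355] 0.0505
[185 574  27  28 578] [0.4521 0.216 ] 0.0459
[583 589  31  31 430] [0.4493 0.1494] 0.0497
[570 599  30  34 449] [0.4474 0.1516] 0.0496
```

Emit:
{"fn": "move_arm", "kwargs": {"moves": [{"tx":-2.76,"ty":-4.75,"tz":0.5,"twist":0,"jaw":1},{"tx":-2.76,"ty":-4.75,"tz":0.5,"twist":0,"jaw":1},{"tx":-2.76,"ty":-4.75,"tz":1,"twist":0,"jaw":1},{"tx":-2.76,"ty":-4.75,"tz":1,"twist":0,"jaw":1},{"tx":-2.76,"ty":-4.75,"tz":1.5,"twist":0,"jaw":1},{"tx":-2.76,"ty":-4.75,"tz":2,"twist":0,"jaw":1},{"tx":-2.76,"ty":-4.75,"tz":2,"twist":0,"jaw":1},{"tx":-2.76,"ty":-4.75,"tz":2,"twist":-0.15,"jaw":1},{"tx":0,"ty":0,"tz":0,"twist":-0.15,"jaw":1},{"tx":0,"ty":0,"tz":0,"twist":0,"jaw":1}]}}

```text
t: 3.0
tcp_pos: [0.4933, -0.2227, 0.2052]
tool_rot: [[-0.987, 0.163, -0.001], [0.163, 0.987, 0.001], [0.001, 0.001, -1.0]]
contact_force: [-0.2, -0.6, 0.9]
opening: 0.0879
gripper_force: 0.0
```

Run:
```python
from h import *
import h,time
for k in range(3): arm.snapshot('wrist')
o=arm.get_obs();print(o['tcp_pos'],np.degrees(np.arctan2(o['tool_rot'][1][0],o['tool_rot'][0][0])),o['q'],np.abs(o['joint_vel']).max(),o['t'])
a=arm.snapshot('wrist');cv2.imwrite('pics/w3.png',a)
ds=[(n,d) for n in('lid','grip') for d in arm.landmark_of('wrist',n)]
h.arm=type('A',(),{'camera_model':staticmethod(arm.camera_model),'get_obs':staticmethod(lambda:o)})
for n,d in ds: P=w('wrist',d['xyz']);print(n,d['conf'],P.round(4),wpx(P))
c=(0.493,-.224)
cv2.imwrite('pics/r3.png',np.hstack([rect(a,c,.072,.05,4),rect(a,c,.006,.05,4)]))
```

```text
[ 0.49344994 -0.22231124  0.2060437 ] 170.66394320118638 [-2.68971851e+01  3.03096669e+00  1.11769196e+02  1.40244442e-02
  6.51688844e+01 -1.07567015e+02] 0.6712540984819197 3.15
lid 0.94 [ 0.3621 -0.2656  0.0011] [206.61010324  58.62461131]
lid 0.92 [ 5.56e-01 -9.40e-02  1.00e-04] [400.28581342 223.01747721]
lid 0.83 [ 0.4958 -0.2269  0.0026] [270.9825744  189.77100165]
lid 0.33 [ 0.6946 -0.314   0.0019] [228.34036711 353.66505825]
grip 0.95 [ 0.3661 -0.2642  0.0547] [195.81409517  53.72265992]
grip 0.83 [ 0.5582 -0.0951  0.0564] [421.9647067  246.08577712]
```

View pics/r3.png

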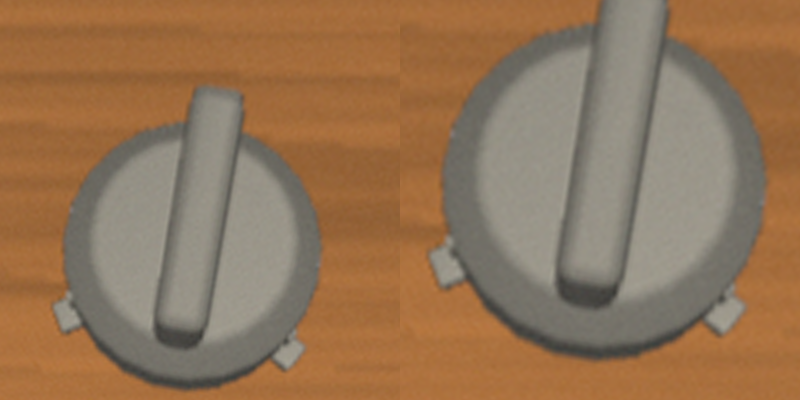

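Emit:
{"fn": "move_arm", "kwargs": {"moves": [{"tx":0.24,"ty":-0.22,"tz":3,"twist":0,"jaw":1},{"tx":0,"ty":0,"tz":4,"twist":0,"jaw":1},{"tx":0,"ty":0,"tz":3,"twist":0,"jaw":1},{"tx":0,"ty":0,"tz":2.5,"twist":0,"jaw":1},{"tx":0,"ty":0,"tz":1.4,"twist":0,"jaw":1},{"tx":0,"ty":0,"tz":0,"twist":0,"jaw":1},{"tx":0,"ty":0,"tz":0,"twist":0,"jaw":0.0},{"tx":0,"ty":0,"tz":0,"twist":0,"jaw":0.0},{"tx":0,"ty":0,"tz":0,"twist":0,"jaw":0.0},{"tx":0,"ty":0,"tz":0,"twist":0,"jaw":0.0}], "grip_force": 40}}

```text
t: 4.55
tcp_pos: [0.4904, -0.2255, 0.0672]
tool_rot: [[-0.987, 0.162, 0.001], [0.162, 0.987, -0.0], [-0.001, -0.0, -1.0]]
contact_force: [0.1, 0.3, 0.4]
opening: 0.0503
gripper_force: 0.0
```

Emit:
{"fn": "move_arm", "kwargs": {"moves": [{"tx":0,"ty":0,"tz":0,"twist":0,"jaw":0},{"tx":0,"ty":0,"tz":0,"twist":0,"jaw":0},{"tx":0,"ty":0,"tz":0,"twist":0,"jaw":0},{"tx":0,"ty":0,"tz":0,"twist":0,"jaw":0},{"tx":0,"ty":0,"tz":-1,"twist":0,"jaw":0},{"tx":0,"ty":0,"tz":-4,"twist":0,"jaw":0},{"tx":0,"ty":0,"tz":-5,"twist":0,"jaw":0},{"tx":0,"ty":0,"tz":-5,"twist":0,"jaw":0},{"tx":0,"ty":0,"tz":-4,"twist":0,"jaw":0},{"tx":0,"ty":0,"tz":-1,"twist":0,"jaw":0}]}}

```text
t: 5.8
tcp_pos: [0.4916, -0.2261, 0.2706]
tool_rot: [[-0.987, 0.162, 0.006], [0.162, 0.987, -0.003], [-0.006, -0.002, -1.0]]
contact_force: [-0.1, -0.6, -1.9]
opening: 0.0136
gripper_force: 40.0
```

Emit:
{"fn": "move_arm", "kwargs": {"moves": [{"tx":0.91,"ty":5,"tz":0,"twist":0,"jaw":0},{"tx":0.91,"ty":5,"tz":0,"twist":0,"jaw":0},{"tx":0.91,"ty":5,"tz":0,"twist":0,"jaw":0},{"tx":0.91,"ty":5,"tz":0,"twist":0,"jaw":0},{"tx":0.91,"ty":5,"tz":0,"twist":0,"jaw":0},{"tx":0.91,"ty":5,"tz":0,"twist":0,"jaw":0},{"tx":0.91,"ty":5,"tz":0,"twist":0,"jaw":0},{"tx":0.91,"ty":5,"tz":0,"twist":0,"jaw":0}]}}

```text
t: 6.8
tcp_pos: [0.4818, 0.1825, 0.2647]
tool_rot: [[-0.987, 0.162, -0.003], [0.162, 0.987, -0.001], [0.002, -0.002, -1.0]]
contact_force: [0.8, 0.2, -1.6]
opening: 0.014
gripper_force: 40.0
```

Emit:
{"fn": "move_arm", "kwargs": {"moves": [{"tx":0,"ty":0,"tz":0,"twist":0.162,"jaw":0},{"tx":0,"ty":0,"tz":0,"twist":0.162,"jaw":0},{"tx":0,"ty":0,"tz":0,"twist":0.162,"jaw":0},{"tx":0,"ty":0,"tz":0,"twist":0.162,"jaw":0},{"tx":0,"ty":0,"tz":0,"twist":0.162,"jaw":0},{"tx":0,"ty":0,"tz":0,"twist":0.162,"jaw":0},{"tx":0,"ty":0,"tz":0,"twist":0.162,"jaw":0},{"tx":0,"ty":0,"tz":0,"twist":0,"jaw":0},{"tx":0,"ty":0,"tz":0,"twist":0,"jaw":0}]}}

```text
t: 7.92
tcp_pos: [0.4826, 0.181, 0.2656]
tool_rot: [[-0.273, 0.962, -0.002], [0.962, 0.273, -0.001], [-0.0, -0.002, -1.0]]
contact_force: [0.8, 0.7, -1.1]
opening: 0.0135
gripper_force: 40.0
```

```bash
cat > look.py <<'E'
from h import *
import h,sys
for k in range(2): arm.snapshot('wrist')
o=arm.get_obs();print(o['tcp_pos'],np.degrees(np.arctan2(o['tool_rot'][1][0],o['tool_rot'][0][0])),np.round(o['tool_rot'],4).tolist(),np.abs(o['joint_vel']).max(),o['t'])
a=arm.snapshot('wrist');cv2.imwrite(f'pics/{sys.argv[1]}.png',a)
h.arm=type('A',(),{'camera_model':staticmethod(arm.camera_model),'get_obs':staticmethod(lambda:o)})
for z in (.1,.072): pass
P=np.array([.4846,.1812,.144]);
for ang in (13.1,133.1,253.1,-19.9,100.1,220.1): print(ang,wpx(P+.0477*np.array([np.cos(np.radians(ang)),np.sin(np.radians(ang)),0])).round(1))
E
python3 look.py w4; python3 -c "
import cv2;a=cv2.imread('pics/w4.png');cv2.imwrite('pics/w4b.png',cv2.resize(a,(800,600)))"
```

```text
[0.48284494 0.18109604 0.26613817] 105.79461536174027 [[-0.2722, 0.9622, -0.0009], [0.9622, 0.2722, -0.0003], [-0.0001, -0.0009, -1.0]] 0.552303851712634 8.025
13.1 [336.4 212.6]
133.1 [248.8 156.9]
253.1 [246.4 255.4]
-19.9 [323.8 241.9]
100.1 [283.7 150.3]
220.1 [224.2 232.6]
```

View pics/w4b.png

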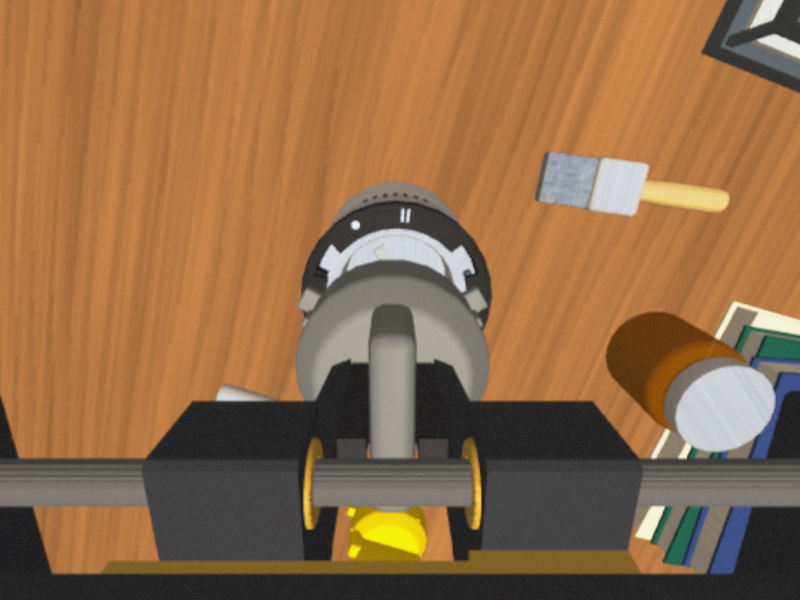

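Predicted and seen marks agree: the dot is at (355,225) and the bars at (405,215), both within 1 px. Next I measure the held lid's lugs (at about (309,300) and (478,303)) relative to the tool.

Run:
```python
from h import *
a=cv2.imread('pics/w4.png');m=arm.camera_model('wrist');T=np.array(m['tool_from_camera'])
def tp(t):
    c=T[:3,:3].T@(np.array(t)-T[:3,3]);return [m['cx']-m['fx']*c[0]/c[2],m['cy']+m['fy']*c[1]/c[2]]
# view: tool x up, tool y right ; 8px/mm, x 0..50mm, y -50..50
z=.0612;s=8
H=cv2.getPerspectiveTransform(np.float32([tp([.05,-.05,z]),tp([.05,.05,z]),tp([0,.05,z]),tp([0,-.05,z])]),np.float32([(0,0),(800,0),(800,400),(0,400)]))
r=cv2.warpPerspective(a,H,(800,400),flags=cv2.INTER_CUBIC)
for k in(60,-60):
    k=np.radians(k);R=np.array([[np.cos(k),-np.sin(k)],[np.sin(k),np.cos(k)]])
    p=np.array([R@q for q in ((36,-5),(44.5,-5),(44.5,5),(36,5))])
    cv2.polylines(r,[np.int32(np.c_[400+p[:,1]*8,400-p[:,0]*8])],True,(0,255,0),1)
cv2.imwrite('pics/l.png',r)
```

```text
(no output)
```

View pics/l.png

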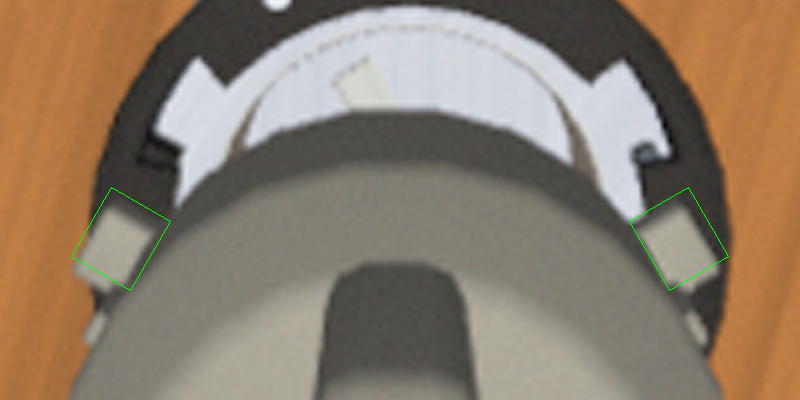

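Run:
```python
from h import *
m=arm.camera_model('wrist');T=np.array(m['tool_from_camera'])
def tp(t):
    c=T[:3,:3].T@(np.array(t)-T[:3,3]);return [m['cx']-m['fx']*c[0]/c[2],m['cy']+m['fy']*c[1]/c[2]]
def view(f,z,cx,cy,ang,lugs,H0):
    # lid-centred patch in tool plane z, 10px/mm
    a=cv2.imread(f);out=[]
    for k in lugs:
        k=np.radians(k+ang);R=np.array([[np.cos(k),-np.sin(k)],[np.sin(k),np.cos(k)]])
        q=[R@v+[cx,cy] for v in ((50,10),(50,-10),(34,-10),(34,10))]
        M=cv2.getPerspectiveTransform(np.float32([tp([*(p/1000),z]) for p in q]),np.float32([(0,0),(400,0),(400,290),(0,290)]))
        r=cv2.warpPerspective(a,M,(400,290),flags=cv2.INTER_CUBIC)
        s=290/16
        cv2.rectangle(r,(100,int(5.5*s)),(300,int(12*s)),(0,255,0),1);out.append(r)
    return np.hstack(out)
# w3: TCP z .206, yaw 170.66, pos .49345,-.22231 ; lid at desk
yaw=np.radians(170.66);R=np.array([[np.cos(yaw),np.sin(yaw)],[np.sin(yaw),-np.cos(yaw)]])
d=R.T@(np.array([.4907,-.224])-[.49345,-.22231])*1000;print(d)
cv2.imwrite('pics/o.png',np.vstack([view('pics/w3.png',.200,d[0],d[1],0,(60,-60),0),view('pics/w4.png',.0612,-1.8,0,0,(60,-60),0)]))
```

```text
[ 2.43926758 -2.11390011]
```

View pics/o.png

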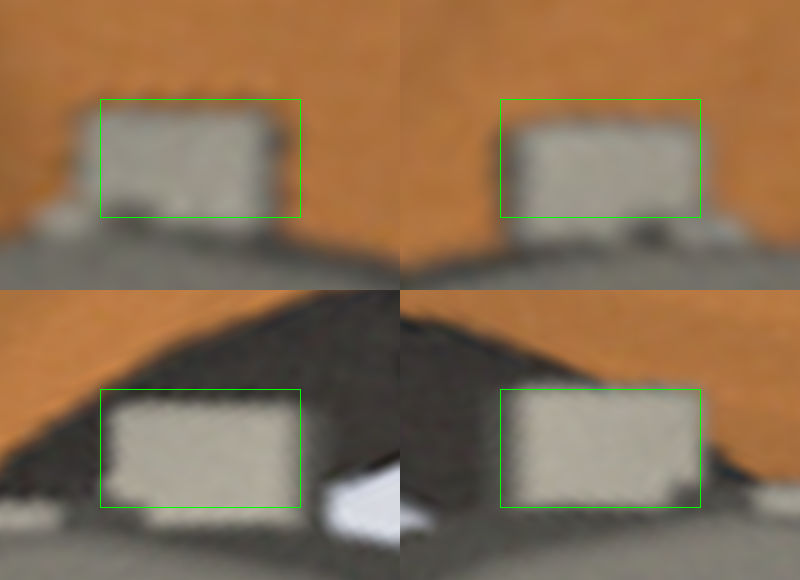

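Emit:
{"fn": "move_arm", "kwargs": {"moves": [{"tx":0.12,"ty":0.2,"tz":1,"twist":0,"jaw":0},{"tx":0,"ty":0,"tz":1.5,"twist":0,"jaw":0},{"tx":0,"ty":0,"tz":1.2,"twist":0,"jaw":0},{"tx":0,"ty":0,"tz":0.8,"twist":0,"jaw":0},{"tx":0,"ty":0,"tz":0,"twist":0,"jaw":0},{"tx":0,"ty":0,"tz":0,"twist":0,"jaw":0},{"tx":0,"ty":0,"tz":0,"twist":0,"jaw":0}]}}

```text
t: 8.95
tcp_pos: [0.4852, 0.183, 0.2224]
tool_rot: [[-0.271, 0.963, 0.001], [0.963, 0.271, 0.0], [0.0, 0.001, -1.0]]
contact_force: [-0.9, -0.1, -1.1]
opening: 0.0136
gripper_force: 40.0
```

```bash
python3 look.py w5; python3 -c "
import cv2;a=cv2.imread('pics/w5.png')[110:330,180:380];cv2.imwrite('pics/w5b.png',cv2.resize(a,None,fx=2.7,fy=2.7,interpolation=2))"
```

```text
[0.4850242  0.18298637 0.22227985] 105.70088907964099 [[-0.2706, 0.9627, 0.001], [0.9627, 0.2706, 0.0003], [0.0, 0.001, -1.0]] 0.24089998653409353 9.05
13.1 [344.  234.2]
133.1 [239.  168.9]
253.1 [237.5 283.9]
-19.9 [329.  268.2]
100.1 [281.  160.8]
220.1 [210.9 257.7]
```

View pics/w5b.png

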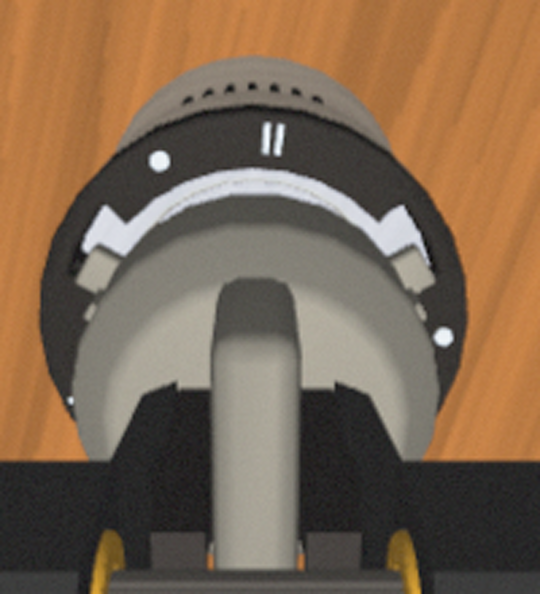

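The marks at (159,160) and (443,337) match the prediction, and both visible lugs line up with the slots. I'll descend gently.

Emit:
{"fn": "move_arm", "kwargs": {"moves": [{"tx":0,"ty":-0.05,"tz":0.6,"twist":0,"jaw":0},{"tx":0,"ty":0,"tz":0.4,"twist":0,"jaw":0},{"tx":0,"ty":0,"tz":0.4,"twist":0,"jaw":0},{"tx":0,"ty":0,"tz":0.3,"twist":0,"jaw":0},{"tx":0,"ty":0,"tz":0,"twist":0,"jaw":0},{"tx":0,"ty":0,"tz":0,"twist":0,"jaw":0}]}}

```text
t: 9.85
tcp_pos: [0.4843, 0.1828, 0.2048]
tool_rot: [[-0.271, 0.963, 0.0], [0.963, 0.271, 0.0], [0.0, 0.0, -1.0]]
contact_force: [-0.4, 0.1, -1.9]
opening: 0.0136
gripper_force: 40.0
```

No contact, and the lid is already below the mouth. I'll go on to the seat.

Emit:
{"fn": "move_arm", "kwargs": {"moves": [{"tx":0,"ty":0,"tz":0.3,"twist":0,"jaw":0},{"tx":0,"ty":0,"tz":0.3,"twist":0,"jaw":0},{"tx":0,"ty":0,"tz":0.2,"twist":0,"jaw":0},{"tx":0,"ty":0,"tz":0.1,"twist":0,"jaw":0},{"tx":0,"ty":0,"tz":0,"twist":0,"jaw":0},{"tx":0,"ty":0,"tz":0,"twist":0,"jaw":0}]}}

```text
t: 10.6
tcp_pos: [0.4842, 0.1827, 0.1969]
tool_rot: [[-0.271, 0.963, -0.0], [0.963, 0.271, -0.0], [-0.0, -0.0, -1.0]]
contact_force: [-2.5, -1.0, 5.9]
opening: 0.0135
gripper_force: 40.0
```

Seated: z is 0.197, with about 7 N on the seat. Now I turn it clockwise, shifting the tool slightly so the lid's centre stays put.

Emit:
{"fn": "move_arm", "kwargs": {"moves": [{"tx":0,"ty":0,"tz":0,"twist":0,"jaw":0},{"tx":0,"ty":0.01,"tz":0,"twist":0.07,"jaw":0},{"tx":0,"ty":0.01,"tz":0,"twist":0.07,"jaw":0},{"tx":0,"ty":0.01,"tz":0,"twist":0.07,"jaw":0},{"tx":0,"ty":0.01,"tz":0,"twist":0.07,"jaw":0},{"tx":0,"ty":0.01,"tz":0,"twist":0.07,"jaw":0},{"tx":0,"ty":0,"tz":0,"twist":0,"jaw":0},{"tx":0,"ty":0,"tz":0,"twist":0,"jaw":0}]}}

```text
t: 11.6
tcp_pos: [0.4852, 0.1832, 0.1969]
tool_rot: [[0.075, 0.997, 0.001], [0.997, -0.075, 0.001], [0.001, 0.001, -1.0]]
contact_force: [-1.7, 0.5, 6.0]
opening: 0.0134
gripper_force: 40.0
```

```bash
python3 -c "
from h import *
o=arm.get_obs();print(np.degrees(np.arctan2(o['tool_rot'][1][0],o['tool_rot'][0][0])),o['torque'],o['contact_force'],o['tcp_pos'])"
```

```text
85.7224380135285 [0.01458204 0.43784587 0.02555799] [-1.74674482  0.53692919  6.03563995] [0.48521101 0.18323277 0.19691943]
```

Emit:
{"fn": "move_arm", "kwargs": {"moves": [{"tx":0,"ty":0.01,"tz":0,"twist":0.07,"jaw":0},{"tx":0,"ty":0.01,"tz":0,"twist":0.07,"jaw":0},{"tx":0,"ty":0.01,"tz":0,"twist":0.06,"jaw":0},{"tx":0,"ty":0,"tz":0,"twist":0.03,"jaw":0},{"tx":0,"ty":0,"tz":0,"twist":0,"jaw":0},{"tx":0,"ty":0,"tz":0,"twist":0,"jaw":0},{"tx":0,"ty":0,"tz":0,"twist":0,"jaw":0}]}}

```text
t: 12.48
tcp_pos: [0.4855, 0.1831, 0.1969]
tool_rot: [[0.299, 0.954, 0.001], [0.954, -0.299, 0.001], [0.001, 0.001, -1.0]]
contact_force: [-1.7, 0.6, 5.4]
opening: 0.0139
gripper_force: 40.0
```

```bash
python3 look.py w6;python3 -c "
from h import *
o=arm.get_obs();print(o['torque'],o['contact_force'])
a=cv2.imread('pics/w6.png')[110:330,170:390];cv2.imwrite('pics/w6b.png',cv2.resize(a,None,fx=2.7,fy=2.7,interpolation=2))"
```

```text
[0.48545836 0.18317717 0.19687835] 72.57892928075854 [[0.2994, 0.9541, 0.0013], [0.9541, -0.2994, 0.0008], [0.0011, 0.001, -1.0]] 0.06809759364147816 12.575
13.1 [345.1 208.6]
133.1 [202.  209.8]
253.1 [274.6 315.2]
-19.9 [353.1 250.3]
100.1 [234.6 177.7]
220.1 [233.7 305.2]
[0.09231931 0.46176336 0.19727875] [-2.10589034  1.2809159   5.81466765]
```

View pics/w6b.png

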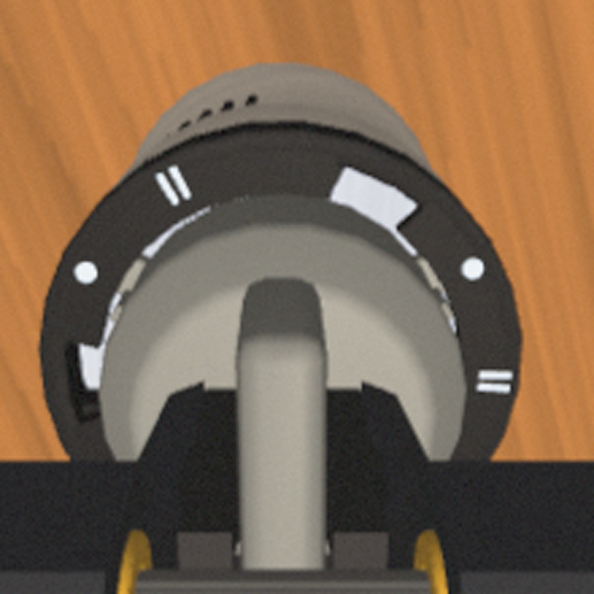

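The picture shows the lugs under the lip, level with the dots at (86,271) and (472,268). The torque is about 0.2 N m, everything is still, and the grip is 40 N.

```bash
python3 -c "
from cell import arm
print(arm.job_done())"
```

```text
the job is handed in; nothing more can be done
None
```

I handed the job in with the grey lid seated in the collar, turned clockwise to the single-dot pulse position and still held at 40 N. The judge's verdict was not shown; the ring angle is an estimate of about 0.46–0.52 rad from the 0.58 rad of lid turn.

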